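Index the bottle table and cap the green bottle

TASK

At the bench capper, bring the green bottle under the capping bell: pull up the orange spring plunger, swing the bottle table round to the next hole, and let the plunger snap fully home. Then pull the capper's black lever all the way down so that the loose red crown is pressed on, and let the lever come right back up. Do not touch the bottles or shift the things standing round the machine.

Things in the scene. Friction and masses are not known exactly. Their poses are not given: they have to be found in the camera images.
- table_axis (a point): Vertical axis of the capper's bottle table; the point lies 44 mm above the work surface, level with the table's top face. Site axes = the capper's: -x points to the operator's side, where the index arm with the orange knob starts; +x to the capping bell and the grey column behind it. Base plate 430 x 270 x 12 mm, reaching 170 mm to -x, 260 mm to +x.
- table_turn (a joint): Angle of the bottle table about its axis (rad), 0 at the start, positive counter-clockwise from above. The fixed hole plate has three brass-ringed holes, at -0.785, 0 and +0.785 rad (45 degrees apart); end stops at +-0.92. Turns easily (under 0.3 N m) with the plunger out. It carries three white cups 45 degrees apart, 115 mm from the axis, the middle one under the bell at 0.
- knob_grip (a point): Centre of the orange plunger knob, 140 mm from table_axis on the index arm, opposite the middle cup; it rides round with the table and spins freely on its own axis. Upright round grip 32 mm across, from 24 mm below this point to 30 mm above; a lip 38 mm across begins 16 mm above. 96 mm above the work surface when home. Below: a 23 mm sleeve, and the arm's top face 52 mm under this point.
- plunger (a joint): How far the plunger is pulled up (m): 0 home in a hole, 0.022 upper stop. The round-nosed 10 mm pin is clear of the hole plate from about 0.013 m. A spring pulls it down, about 7 N at home, 12 N at the stop. Let go within about 4 mm of a hole (13 mm wide) it snaps home; let go elsewhere it rides on the plate at about 0.013 until turned over a hole.
- bell (a point): Centre of the lower face of the steel capping bell (38 mm across), which hangs over the bottle circle, 115 mm from table_axis, 250 mm above the work surface when the lever is up. It moves straight down with the lever, 28 mm. The lever springs back up by itself; at its grip it takes about 5 N at the top, 8 N at the bottom and 6 N more while pressing a crown.
- lever_grip (a point): Point on the axis of the lever's black round grip (29 mm across, 105 mm long, 40 mm of it beyond this point). The lever runs from a level hinge on the column, over the bell, towards the operator's side; hinge 195 mm from the table axis, 316 mm up, running across the capper (its y); this point is 185 mm from it. Height 327 mm with the lever up (0.06 rad above level), 263 mm at the lower stop (0.35 rad down).
- crown (a joint): How far the red crown of the green bottle is pressed on (m): 0 loose on the lip, about 0.0055 pressed by the full lever stroke. It stays where it is pressed.
- crown_top (a point): Centre of the top of the red crown cap on the green bottle, 228 mm above the work surface while loose.
- bottle_green_center (a point): Centre (half-way up) of the green glass bottle, 62 mm across and 175 mm tall, filled, 0.5 kg, standing loose in a 28 mm deep cup of the bottle table. At the start it is in one of the two outer cups, left or right of the bell.
- bottle_brown1_center (a point): Centre of a brown bottle of the same size with its brass-coloured crown already pressed on; it starts under the bell.
- bottle_brown2_center (a point): Centre of the other brown bottle, already capped, in the outer cup on the other side from the green one.
- can_blue: Blue drink can, 66 x 115 mm, loose beside the capper; origin at the centre of its underside. Leave alone.
- can_orange: Orange drink can, 66 x 115 mm, loose beside the capper; origin at the centre of its underside. Leave alone.
- glass: Clear tumbler, 68 mm wide, 120 mm tall, loose beside the capper; origin at the centre of its underside. Leave alone.
- crown_tub: Grey open tub of crowns, 140 x 100 x 60 mm, beside the capper; origin at the centre of its underside. Leave alone.
- bottle_green: The green bottle; origin at the centre of its underside, 44 mm above the work surface.
- bottle_brown1: The brown bottle under the bell at the start; origin at the centre of its underside, 44 mm above the work surface.
- bottle_brown2: The brown bottle in the outer cup; origin at the centre of its underside, 44 mm above the work surface.
Mind the look-alikes: they are no part of the job. What is shaped like the bottle_brown2 but pink or turquoise is not meant.

How it is judged (in metres and radians):
On the way, in this order (a step that is already met when the one before it is completed fails the run):
1. the plunger is pulled up clear of the hole (value of joint plunger above 0.012 m), for 0.1 s.
2. the plunger is home in the next hole, with the green bottle under the bell (value of joint plunger below 0.003 m and horizontal distance between crown_top and bell below 0.007 m), for 0.2 s.
3. the lever is pulled all the way down and the crown is pressed on (all of step 2 and height (world z) of lever_grip below 0.271 m and value of joint crown above 0.004 m), for 0.1 s.
At the end, for the whole second after the job is handed in: The plunger is home in its hole (within 3 mm) with the green bottle under the bell (centres within 7 mm), its red crown is pressed on (4 mm or more), the lever is back up (its grip within 10 mm of the top), the table is still and all three bottles stand upright in their cups (all of step 2 and value of joint crown above 0.004 m and height (world z) of lever_grip above 0.317 m and angle between each of bottle_green_center, bottle_brown1_center, bottle_brown2_center's own z axis and vertical below 0.12 rad and height (world z) of bottle_green_center between 0.125 and 0.14 m and height (world z) of bottle_brown1_center between 0.125 and 0.14 m and height (world z) of bottle_brown2_center between 0.125 and 0.14 m and velocity of joint table_turn between -0.05 and 0.05 rad/s); the robot touches nothing.
It fails at once if the robot knocks or handles a bottle (over 2 N) (contact force between any of the fingers, the arm and bottle_green above 2 N or contact force between any of the fingers, the arm and bottle_brown1 above 2 N or contact force between any of the fingers, the arm and bottle_brown2 above 2 N).
It fails at once if a thing beside the machine is shifted by more than 30 mm (distance of any of can_blue, can_orange, glass, crown_tub from where it was at the start of the episode above 0.03 m).
It also fails if it takes over 51 s, if anything falls off the work surface, if the arm or the gripper's body presses on something with over 40 N, if the wrist force passes 120 N, or if a joint passes its speed limit or range.

ROBOT

A 6-joint arm with a two-finger parallel gripper is mounted at the origin on the work surface. World frame = base frame: x ahead of the robot, y to its left, z up, the work surface at z = 0. Lengths are in mm, angles in rad, forces in N, time in s.
With the tool pointing down it reaches from about 325 to 900 mm from the base axis. Payload 6.1 kg.
Tool frame: the origin (TCP) lies on the centre line of the jaws, within the pads' length; the fingertips stand bot.tips_ahead ahead of it and the grasp point (between the pads) lies 8 mm behind it (bot.tips_ahead is the distance from the TCP to the fingertips, in mm); z points along the fingers, y is the direction in which the jaws open and shut (so a half turn about z gives the same grasp; the last joint's range is limited). The gripper opens to 85 mm and grips with 20 to 120 N. Pads are 22 mm wide; open, the fingers measure 114 mm over their backs; the gripper's body (76 mm by 85 mm) begins 54 mm behind the grasp point. The pads swing forward as they close: fully open they stand 13 mm farther back than shut.
Start: joints at [1.191, 0.22, 1.526, -0, 1.395, -0.126], TCP at [156.926, 604.971, 242.3] pointing down, gripper open.
Joint ranges: [-2.98, 2.98], [-0.91, 2.08], [0.09, 2.57], [-1.24, 4.39], [0.2, 2.65], [-2.68, 2.68]. Speed limits (rad/s): [2.57, 2.57, 3.01, 3.14, 3.14, 3.14].

INTERFACE

Orientations are given as [roll, pitch, yaw] about the fixed x, y, z axes, in that order (R = Rz(yaw) Ry(pitch) Rx(roll)).
In Python, from rig import bot, capture, camera_info gives the robot as it stands.
- The arm moves only by the shell command python3 -m jog 'ROWS'. ROWS is JSON, a list of rows, each an object with "hand": the opening, from 0 (shut) to 1 (fully open); "delta_pos": the shift along the tool's x, y, z in m, a list of three; "spin": the turn about the tool's z in degrees. A call has exactly 8 rows; each row is the pose to reach, as a shift and turn from the pose commanded when the call began, along the tool's axes at that moment; what a row does not reach only later rows make up. A row lasts 1/12 s, in which the tool goes at most 41.7 mm and 7.16 degrees, less where a joint would pass 70% of its speed; a pose out of reach is approached as far as the arm can. A call with a gripper value outside its range is refused whole. The fingers move at their own pace and stop on an object; the grip force is fixed at half the most. Time passes only in rows, so rows that repeat a pose let the fingers close, or fill a call up. It gives the time, the measured TCP pose, the force and the opening at its end, in the units of the state.
- bot.get_obs(): the state, without advancing time (a new reading comes with each control period).
- capture(name): name is "scene" or "side" or "wrist"; returns the picture (384x512x3 uint8, red, green, blue); there is no depth.
- camera_info(name): a dict with "camera_matrix" (3x3 intrinsics, pixels), "R" (3x3) and "t" (3): a world point X has camera coordinates R X + t. Camera axes: x right, y down, z forward; pixel columns grow to the right and rows downward; lengths in mm; the calibration is good to about 2 mm. A picture is of the moment at which its call begins: read the wrist's pose just before it. camera_info takes no time and is no camera call; for the wrist camera it gives the pose at the moment of the call.
- bot.sign_off(): hands the job in, once; it reports no verdict.
The state is a dict: "time_s": time; "qpos": joint angles; "qvel": joint speeds; "joint_efforts": joint torques, N m; "eef_pos": TCP position; "ee_rot": TCP orientation; "force": force on the tool from outside, world axes, zero at the start; "torque": the same for the moment, N m; "gripper_width": finger opening in mm.
Only numpy, scipy, OpenCV 4.12 (cv2) and the standard library are available. Lean on these libraries where they do the work, as an engineer would, in place of code of your own. Each camera call takes 0.05 s, during which the arm holds its last target.

## Working session

There is one attempt and no reset: what is moved stays moved. The work goes in short steps, Python scripts to look and compute and a shell command to move; the robot and the scene stay as the last step left them, time stands still between calls to the robot, and variables do not carry over. Pictures are saved under pics/ and viewed, and the job is handed in when it is done.

```bash
mkdir -p pics; ls
python3 - <<'E'
from rig import bot, capture, camera_info
import cv2, json
print(bot.get_obs(), bot.tips_ahead)
for n in ["scene","side","wrist"]:
    i=camera_info(n); print(n,i)
    cv2.imwrite(f"pics/{n}0.png",capture(n)[:,:,::-1])
E
```

```text
pics
{'time_s': 0.0, 'qpos': array([ 1.19087609e+00,  2.21229540e-01,  1.52758399e+00,  5.38772656e-06,
        1.39466530e+00, -1.26118162e-01]), 'qvel': array([ 0.00133731, -0.00022131, -0.00098193,  0.0005446 , -0.00068944,
       -0.00142845]), 'joint_efforts': array([ 4.82565156e-04, -4.96886837e+01, -3.89398706e+01, -7.73571560e-05,
        1.11389966e-02,  5.68947769e-05]), 'eef_pos': array([156.73264079, 604.45082621, 241.21143745]), 'ee_rot': array([-3.13972213e+00, -2.42510995e-04,  2.88778940e+00]), 'force': array([-0.70368981,  0.58171745, -0.34288489]), 'torque': array([ 0.02375345, -0.0216967 , -0.03288597]), 'gripper_width': 85.41272204251261} 11.0
scene {'camera_matrix': array([[394.58818931,   0.        , 258.98500242],
       [  0.        , 394.58818931, 189.69683152],
       [  0.        ,   0.        ,   1.        ]]), 'R': array([[ 0.00881337,  0.99973777, -0.02113554],
       [ 0.6989899 , -0.02127404, -0.71481504],
       [-0.71507723, -0.0084736 , -0.6989941 ]]), 't': array([ -71.98784966, -295.95163435, 1532.97625096])}
side {'camera_matrix': array([[410.20833331,   0.        , 255.4861173 ],
       [  0.        , 410.20833331, 187.76243333],
       [  0.        ,   0.        ,   1.        ]]), 'R': array([[-0.99863673, -0.04890058, -0.01825955],
       [-0.02267691,  0.72150912, -0.69203348],
       [ 0.04701527, -0.69067599, -0.72163443]]), 't': array([ 589.43378458,  125.8114051 , 1465.12840315])}
wrist {'camera_matrix': array([[301.21746564,   0.        , 254.28311935],
       [  0.        , 301.21746564, 191.66621862],
       [  0.        ,   0.        ,   1.        ]]), 'R': array([[ 0.25127713,  0.96791167, -0.00260992],
       [ 0.92241936, -0.23864827,  0.30362728],
       [ 0.29326153, -0.07870204, -0.95278731]]), 't': array([-623.88209848,  -38.08834442,  381.67346371])}
```

View pics/scene0.png

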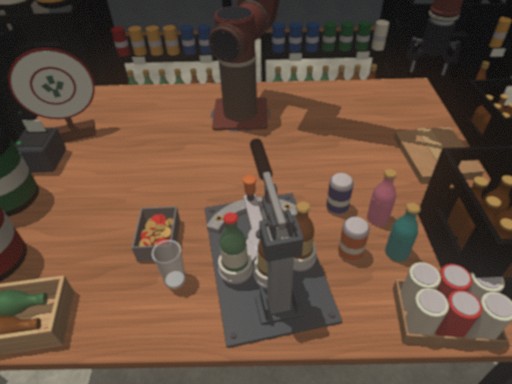

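View pics/side0.png

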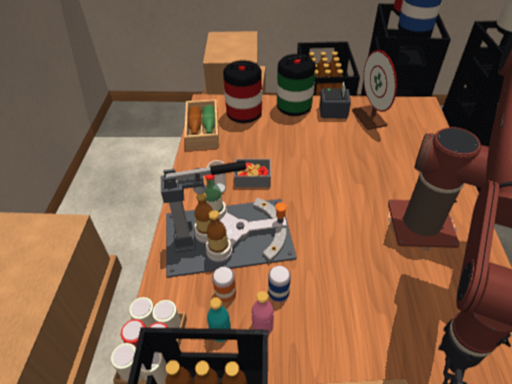

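View pics/wrist0.png

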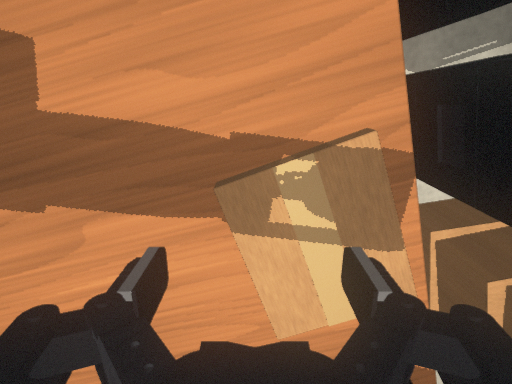

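The scene view shows the orange knob at about (249,187), the black lever grip at (260,158), the green bottle with its red crown at (232,220), and brown bottles at (303,210) and under the bell. The pink (383,200) and turquoise (404,235) bottles are look-alikes. I'll enlarge both views to measure.

Run:
```python
import cv2
a=cv2.imread("pics/scene0.png")[120:345,190:350]; cv2.imwrite("pics/s_c.png",cv2.resize(a,None,fx=2.6,fy=2.6,interpolation=cv2.INTER_CUBIC))
a=cv2.imread("pics/side0.png")[145:285,150:310]; cv2.imwrite("pics/d_c.png",cv2.resize(a,None,fx=4,fy=4,interpolation=cv2.INTER_CUBIC))
```

```text
(no output)
```

View pics/s_c.png

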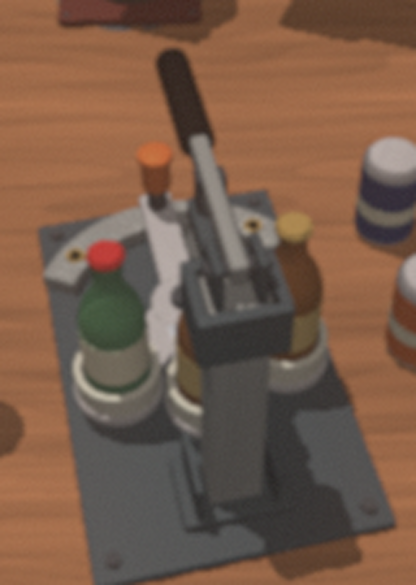

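View pics/d_c.png

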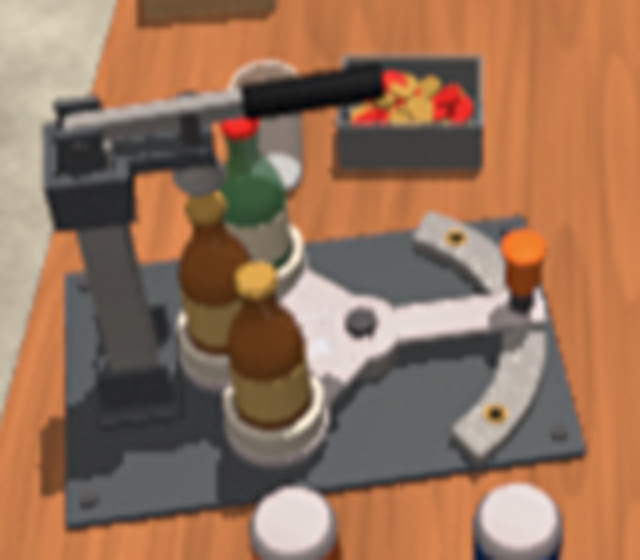

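```bash
cat > h.py <<'E'
import numpy as np, cv2, json
from rig import bot, capture, camera_info
def ray(info,u,v):
    K,R,t=info["camera_matrix"],info["R"],info["t"]
    d=R.T@np.linalg.solve(K,[u,v,1.]); return -R.T@t,d/np.linalg.norm(d)
def onz(info,u,v,z):
    c,d=ray(info,u,v); return c+d*(z-c[2])/d[2]
def tri(o):
    A=np.zeros((3,3));b=np.zeros(3)
    for i,u,v in o:
        c,d=ray(i,u,v);P=np.eye(3)-np.outer(d,d);A+=P;b+=P@c
    return np.linalg.solve(A,b)
def proj(info,X):
    p=info["camera_matrix"]@(info["R"]@np.array(X)+info["t"]);return p[:2]/p[2]
E
python3 - <<'E'
from h import *
S,D=camera_info("scene"),camera_info("side")
s=cv2.imread("pics/scene0.png");d=cv2.imread("pics/side0.png")
def blobs(im,lo,hi,box):
    h=cv2.cvtColor(im,cv2.COLOR_BGR2HSV);m=cv2.inRange(h,lo,hi);z=np.zeros_like(m);x0,y0,x1,y1=box;z[y0:y1,x0:x1]=m[y0:y1,x0:x1]
    n,l,st,c=cv2.connectedComponentsWithStats(z); return [(st[i].tolist(),c[i].round(1).tolist()) for i in range(1,n) if st[i][4]>8]
print("knob",blobs(s,(5,170,120),(14,255,255),(240,170,262,200)),blobs(d,(5,170,120),(14,255,255),(272,195,290,225)))
print("red",blobs(s,(0,180,90),(6,255,255),(215,205,245,230)),blobs(s,(172,150,90),(180,255,255),(215,205,245,230)),blobs(d,(0,180,90),(6,255,255),(200,170,220,185)))
f=lambda cx,cy:(190+cx/2.6,120+cy/2.6); g=lambda cx,cy:(150+cx/4,145+cy/4)
print("plate", [onz(S,*f(*p),12).round() for p in [(38,228),(266,192),(395,525),(95,583)]])
print("plateD", [onz(D,*g(*p),12).round() for p in [(520,217),(583,455),(68,525),(66,277)]])
print("knobtop",onz(S,*f(154,153),126).round(),onz(D,*g(523,246),126).round(), tri([(S,*f(154,153)),(D,*g(523,246))]).round())
print("crown",onz(S,*f(105,253),228).round(),onz(D,*g(240,125),228).round())
print("crown b1",tri([(D,*g(204,203))  ,(D,*g(204,203))]) if 0 else onz(D,*g(204,205),228).round())
print("crown b2",onz(S,*f(294,224),228).round(),onz(D,*g(256,277),228).round())
print("pivot",onz(D,*g(361,318),50).round())
print("holes",onz(S,*f(75,255),40).round(),onz(S,*f(253,225),40).round(),onz(D,*g(456,238),40).round(),onz(D,*g(496,413),40).round())
print("lever tip", tri([(S,*f(170,58)),(D,*g(380,82))]).round(), "butt",tri([(S,*f(200,143)),(D,*g(245,98))]).round())
E
```

```text
knob [([243, 175, 12, 9, 70], [249.2, 179.0])] [([276, 202, 11, 16, 116], [280.9, 208.3])]
red [] [] [([205, 174, 9, 6, 38], [209.1, 176.7])]
plate [array([509., -92.,  12.]), array([459., 169.,  12.]), array([874., 253.,  12.]), array([921.,  -7.,  12.])]
plateD [array([502., -87.,  12.]), array([448., 176.,  12.]), array([862., 258.,  12.]), array([916.,   0.,  12.])]
knobtop [511.  43. 126.] [501.  49. 126.] [502.  43. 118.]
crown [741.   9. 228.] [732.  16. 228.]
crown b1 [749. 104. 228.]
crown b2 [713. 167. 228.] [700. 175. 228.]
pivot [638.  69.  50.]
holes [576. -44.  40.] [537. 149.  40.] [560. -34.  40.] [521. 157.  40.]
lever tip [612.  66. 327.] butt [712.  87. 323.]
```

Every point lies within reach and the sizes check out: plate 266 x 421, crown spacing 160–162, knob to brown1 254. The two fixed cameras disagree by about 10 mm, so I'll refine with the wrist camera. The candidates for each target are:
- **Plunger knob:** only the knob at scene (249,187), against the orange can at (354,235) and the crowns in the tub.
- **Green bottle:** the one at (232,220) in the machine, against the green bottle lying in the crate at (20,303) and the turquoise one at (404,235).
- **Lever:** the black grip at (260,158).

The green bottle is on the -y side, so the table must turn +45° and the knob goes to -y. I'll move towards the knob now.

```bash
python3 -m jog '[{"hand":1,"delta_pos":[-0.026,-0.029,0],"spin":0},{"hand":1,"delta_pos":[-0.052,-0.058,0],"spin":0},{"hand":1,"delta_pos":[-0.078,-0.087,0],"spin":0},{"hand":1,"delta_pos":[-0.105,-0.115,0],"spin":0},{"hand":1,"delta_pos":[-0.131,-0.144,0],"spin":0},{"hand":1,"delta_pos":[-0.157,-0.173,0],"spin":0},{"hand":1,"delta_pos":[-0.184,-0.202,0],"spin":0},{"hand":1,"delta_pos":[-0.210,-0.230,0],"spin":0}]'
```

```text
time_s: 0.82
eef_pos: [302.7, 327.8, 242.1]
ee_rot: [-3.142, 0.0, 2.888]
force: [-0.2, 0.8, -0.1]
gripper_width: 85.6
```

Run:
```python
from h import *
o=bot.get_obs();print(o["time_s"],o["eef_pos"],o["ee_rot"])
i=camera_info("wrist");C=-i["R"].T@i["t"];print(C, C-o["eef_pos"])
```

```text
0.8167 [302.71758597 327.77701629 242.11775206] [-3.14150852e+00  1.50961994e-04  2.88825881e+00]
[225.84275751 347.86156126 374.36873114] [-76.87482846  20.08454497 132.25097908]
```

```bash
python3 -m jog '[{"hand":1,"delta_pos":[-0.025,-0.030,0],"spin":-3},{"hand":1,"delta_pos":[-0.050,-0.060,0],"spin":-6},{"hand":1,"delta_pos":[-0.076,-0.090,0],"spin":-9},{"hand":1,"delta_pos":[-0.101,-0.119,0],"spin":-13},{"hand":1,"delta_pos":[-0.127,-0.148,0],"spin":-17},{"hand":1,"delta_pos":[-0.152,-0.177,0],"spin":-21},{"hand":1,"delta_pos":[-0.178,-0.207,0],"spin":-24},{"hand":1,"delta_pos":[-0.203,-0.237,0],"spin":-26}]'
python3 - <<'E'
from h import *
o=bot.get_obs();print(o["time_s"],o["eef_pos"],o["ee_rot"])
i=camera_info("wrist");np.savez("w1.npz",**i);cv2.imwrite("pics/w1.png",capture("wrist")[:,:,::-1])
E
```

```text
time_s: 1.48
eef_pos: [439.8, 47.3, 242.3]
ee_rot: [-3.142, 0.0, -2.939]
force: [-0.3, 1.6, -0.5]
gripper_width: 85.7
1.4833 [439.83227675  47.27653223 242.33889074] [-3.14157500e+00  4.88124931e-04 -2.93908721e+00]
```

View pics/w1.png

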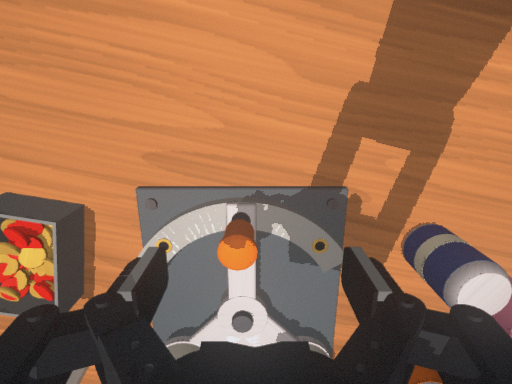

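The wrist view shows the knob top at (237,252), the pivot screw at (242,321), the outer holes at (164,246) and (320,245), and the plate's front corners at (137,187) and (348,187).

```bash
python3 - <<'E'
from h import *
i=dict(np.load("w1.npz"))
im=cv2.imread("pics/w1.png");h=cv2.cvtColor(im,cv2.COLOR_BGR2HSV)
m=cv2.inRange(h,(4,200,180),(16,255,255));m[:220]=0;m[290:]=0;m[:,:200]=0;m[:,280:]=0
c=max(cv2.findContours(m,0,2)[0],key=cv2.contourArea);print(cv2.minEnclosingCircle(c),cv2.boundingRect(c))
(u,v),r=cv2.minEnclosingCircle(c)
print("knobtop",onz(i,u,v,126), "r->mm",r/301*((i["R"]@[500,46,126]+i["t"])[2]))
print("knob",onz(i,237,252,126))
print("pivot",[onz(i,242,321,z).round(1) for z in (44,50)])
print("holes",onz(i,164,246,40),onz(i,320,245,40))
a,b=onz(i,137,187,12),onz(i,348,187,12);print("corners",a,b,b-a,np.linalg.norm(b-a))
E
python3 - <<'E'
import cv2
a=cv2.imread("pics/w1.png")[180:350,130:355];cv2.imwrite("pics/w1c.png",cv2.resize(a,None,fx=3.4,fy=3.4,interpolation=cv2.INTER_CUBIC))
E
```

```text
((245.0, 253.5), 13.647443771362305) (240, 240, 17, 28)
knobtop [500.41319186  51.61869852 126.        ] r->mm 12.63868026550566
knob [500.37467628  44.06806704 126.        ]
pivot [array([646.2,  73.5,  44. ]), array([641. ,  72.7,  50. ])]
holes [558.26033503 -41.86472196  40.        ] [518.04784907 146.81450123  40.        ]
corners [499.04858008 -90.57374958  12.        ] [445.65661705 169.30046775  12.        ] [-53.39196302 259.87421733   0.        ] 265.30230030812965
```

View pics/w1c.png

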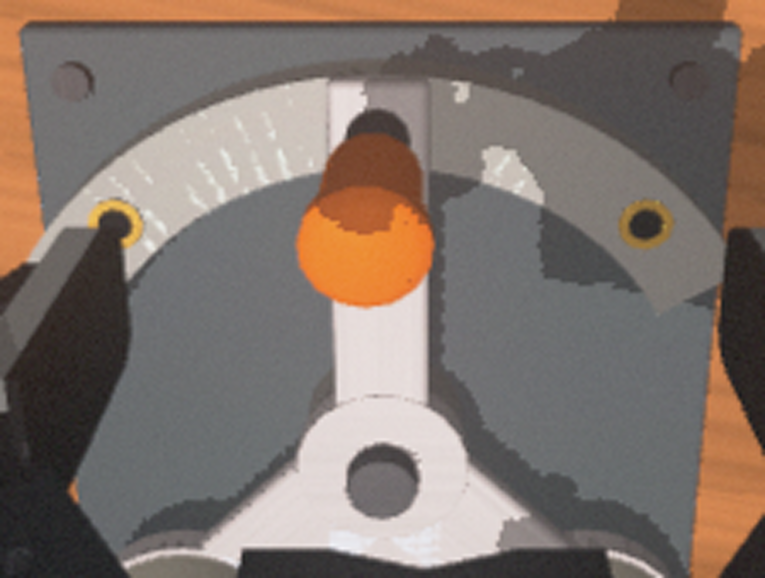

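The wrist view agrees with the other estimates. The knob is at (500.5,44.5), the axis at (638,73) and the capper yaw is 11.7°. The axis comes out the same from the corners, the knob and the pivot to within about 3 mm. The tool is already aligned with the capper (tool -x = capper +x, tool +y = capper +y), so I'll approach and descend.

```bash
python3 -m jog '[{"hand":1,"delta_pos":[-0.030,-0.008,0],"spin":0},{"hand":1,"delta_pos":[-0.059,-0.015,0],"spin":0},{"hand":1,"delta_pos":[-0.059,-0.015,0.030],"spin":0},{"hand":1,"delta_pos":[-0.059,-0.015,0.065],"spin":0},{"hand":1,"delta_pos":[-0.059,-0.015,0.100],"spin":0},{"hand":1,"delta_pos":[-0.059,-0.015,0.130],"spin":0},{"hand":1,"delta_pos":[-0.059,-0.015,0.150],"spin":0},{"hand":1,"delta_pos":[-0.059,-0.015,0.158],"spin":0}]'
python3 - <<'E'
from h import *
i=camera_info("wrist");cv2.imwrite("pics/w2.png",capture("wrist")[:,:,::-1])
E
```

```text
time_s: 2.2
eef_pos: [497.1, 46.6, 80.3]
ee_rot: [3.14, -0.007, -2.942]
force: [-1.1, -0.1, 0.4]
gripper_width: 85.7
```

View pics/w2.png

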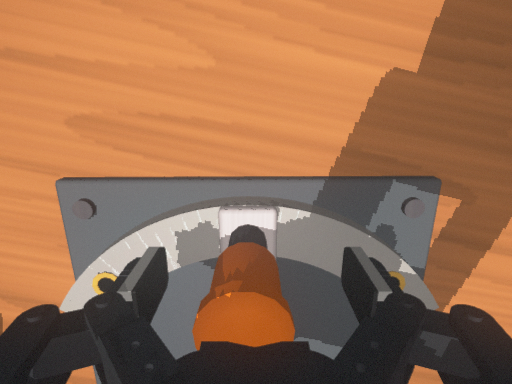

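The fingers straddle the knob, which is about 3 mm off-centre; the arm was still settling. I'll let it settle before closing.

```bash
python3 -m jog '[{"hand":1,"delta_pos":[0,0,0],"spin":0},{"hand":1,"delta_pos":[0,0,0],"spin":0},{"hand":1,"delta_pos":[0,0,0],"spin":0},{"hand":1,"delta_pos":[0,0,0],"spin":0},{"hand":1,"delta_pos":[0,0,0],"spin":0},{"hand":1,"delta_pos":[0,0,0],"spin":0},{"hand":1,"delta_pos":[0,0,0],"spin":0},{"hand":1,"delta_pos":[0,0,0],"spin":0}]'
python3 - <<'E'
from h import *
i=camera_info("wrist");im=capture("wrist")[:,:,::-1].copy();cv2.imwrite("pics/w3.png",im)
m=cv2.inRange(cv2.cvtColor(im,cv2.COLOR_BGR2HSV),(3,170,60),(18,255,255));m[:230]=0;m[:,:170]=0;m[:,330:]=0
for z in range(260,340,10):
    x=np.where(m[z])[0]; print(z,x.min() if len(x) else 0,x.max() if len(x) else 0,end="; ")
print(proj(i,[500.5,44.5,126]),proj(i,[500.5,44.5,72]),bot.get_obs()["eef_pos"])
E
```

```text
time_s: 2.92
eef_pos: [500.3, 46.3, 84.5]
ee_rot: [-3.142, 0.0, -2.942]
force: [0.5, -0.1, 0.8]
gripper_width: 86.0
260 223 278; 270 216 280; 280 214 281; 290 205 288; 300 201 292; 310 199 294; 320 198 295; 330 200 293; [247.2946782  321.74170142] [249.61804465 249.90777644] [500.27929346  46.20745202  84.42166783]
```

```bash
python3 -m jog '[{"hand":1,"delta_pos":[0,-0.002,0],"spin":0},{"hand":0.5,"delta_pos":[0,-0.002,0],"spin":0},{"hand":0.2,"delta_pos":[0,-0.002,0],"spin":0},{"hand":0,"delta_pos":[0,-0.002,0],"spin":0},{"hand":0,"delta_pos":[0,-0.002,0],"spin":0},{"hand":0,"delta_pos":[0,-0.002,0],"spin":0},{"hand":0,"delta_pos":[0,-0.002,0],"spin":0},{"hand":0,"delta_pos":[0,-0.002,0],"spin":0}]'
```

```text
time_s: 3.63
eef_pos: [500.8, 44.3, 84.6]
ee_rot: [-3.142, 0.0, -2.942]
force: [-1.0, -0.1, 3.7]
gripper_width: 33.3
```

Gripped at 33 mm with almost no side force. Next I'll lift the plunger 19 mm.

```bash
python3 -m jog '[{"hand":0,"delta_pos":[0,0,-0.005],"spin":0},{"hand":0,"delta_pos":[0,0,-0.010],"spin":0},{"hand":0,"delta_pos":[0,0,-0.015],"spin":0},{"hand":0,"delta_pos":[0,0,-0.019],"spin":0},{"hand":0,"delta_pos":[0,0,-0.019],"spin":0},{"hand":0,"delta_pos":[0,0,-0.019],"spin":0},{"hand":0,"delta_pos":[0,0,-0.019],"spin":0},{"hand":0,"delta_pos":[0,0,-0.019],"spin":0}]'
python3 - <<'E'
from h import *
cv2.imwrite("pics/w4.png",capture("wrist")[:,:,::-1])
d=capture("side")[:,:,::-1];cv2.imwrite("pics/d4.png",cv2.resize(d[145:285,150:310],None,fx=4,fy=4,interpolation=cv2.INTER_CUBIC))
A=np.array([638,73.]);K=np.array([500.6,44.4]);ang=np.arctan2(*(K-A)[::-1]);r=140
import math
y=-2.942;tx=np.array([math.cos(y),math.sin(y)]);ty=np.array([math.sin(y),-math.cos(y)])
P0=A+r*np.array([math.cos(ang),math.sin(ang)])
for k in range(1,17):
    t=ang+k/16*np.pi/4;P=A+r*np.array([math.cos(t),math.sin(t)])-P0;print(k,(P@tx).round(1),(P@ty).round(1))
E
```

```text
time_s: 4.3
eef_pos: [500.2, 44.3, 102.8]
ee_rot: [3.141, -0.001, -2.942]
force: [4.2, 0.6, -10.1]
gripper_width: 32.9
1 -0.2 -6.9
2 -0.8 -13.7
3 -1.6 -20.5
4 -2.8 -27.3
5 -4.4 -34.0
6 -6.3 -40.6
7 -8.4 -47.1
8 -11.0 -53.5
9 -13.8 -59.8
10 -16.9 -65.9
11 -20.3 -71.9
12 -24.0 -77.6
13 -28.0 -83.2
14 -32.3 -88.6
15 -36.8 -93.8
16 -41.6 -98.8
```

View pics/w4.png

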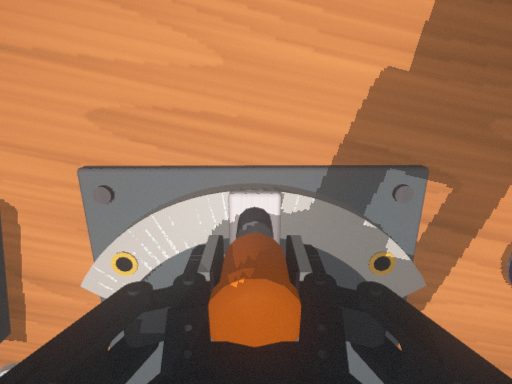

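View pics/d4.png

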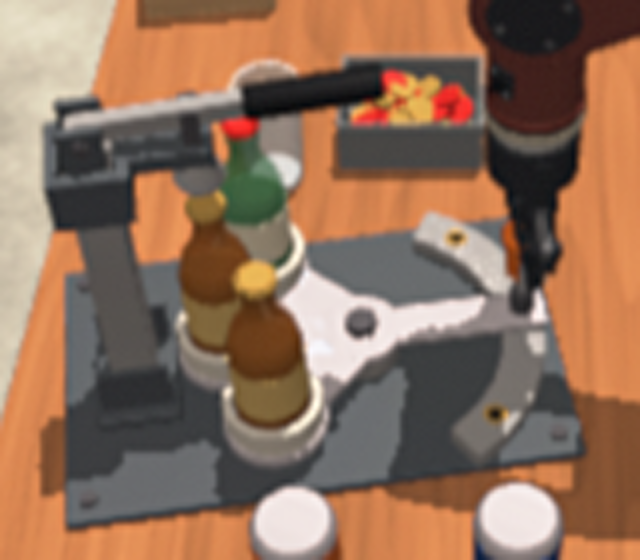

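The plunger is up about 18 mm; the -10 N matches the spring. Now I'll swing in an arc towards -y, gently.

```bash
python3 -m jog '[{"hand":0,"delta_pos":[0,-0.001,0],"spin":0},{"hand":0,"delta_pos":[-0.0001,-0.004,0],"spin":0},{"hand":0,"delta_pos":[-0.0003,-0.008,0],"spin":0},{"hand":0,"delta_pos":[-0.0008,-0.0137,0],"spin":0},{"hand":0,"delta_pos":[-0.0014,-0.019,0],"spin":0},{"hand":0,"delta_pos":[-0.0023,-0.0245,0],"spin":0},{"hand":0,"delta_pos":[-0.0034,-0.030,0],"spin":0},{"hand":0,"delta_pos":[-0.0044,-0.034,0],"spin":0}]'
```

```text
time_s: 5.07
eef_pos: [511.7, 10.9, 103.1]
ee_rot: [-3.141, -0.001, -2.942]
force: [-0.8, 1.2, -10.8]
gripper_width: 32.8
```

```bash
python3 -m jog '[{"hand":0,"delta_pos":[-0.0014,-0.005,0],"spin":0},{"hand":0,"delta_pos":[-0.0029,-0.0099,0],"spin":0},{"hand":0,"delta_pos":[-0.0046,-0.0147,0],"spin":0},{"hand":0,"delta_pos":[-0.0066,-0.0195,0],"spin":0},{"hand":0,"delta_pos":[-0.0087,-0.0242,0],"spin":0},{"hand":0,"delta_pos":[-0.0109,-0.0289,0],"spin":0},{"hand":0,"delta_pos":[-0.0133,-0.0334,0],"spin":0},{"hand":0,"delta_pos":[-0.0159,-0.0379,0],"spin":0}]'
python3 -m jog '[{"hand":0,"delta_pos":[-0.0028,-0.0043,0],"spin":0},{"hand":0,"delta_pos":[-0.0057,-0.0085,0],"spin":0},{"hand":0,"delta_pos":[-0.0087,-0.0125,0],"spin":0},{"hand":0,"delta_pos":[-0.0120,-0.0167,0],"spin":0},{"hand":0,"delta_pos":[-0.0150,-0.0200,0],"spin":0},{"hand":0,"delta_pos":[-0.0180,-0.0232,0],"spin":0},{"hand":0,"delta_pos":[-0.0205,-0.0260,0],"spin":0},{"hand":0,"delta_pos":[-0.0213,-0.0269,0],"spin":0}]'
python3 - <<'E'
from h import *
i=camera_info("wrist");np.savez("w5.npz",**i);cv2.imwrite("pics/w5.png",capture("wrist")[:,:,::-1])
d=capture("side")[:,:,::-1];cv2.imwrite("pics/d5.png",cv2.resize(d[145:285,150:310],None,fx=4,fy=4,interpolation=cv2.INTER_CUBIC))
E
```

```text
time_s: 5.73
eef_pos: [534.7, -22.7, 103.1]
ee_rot: [-3.142, -0.001, -2.942]
force: [-3.0, -0.6, -11.4]
gripper_width: 32.9
time_s: 6.4
eef_pos: [561.8, -45.4, 103.4]
ee_rot: [-3.14, 0.0, -2.942]
force: [-2.6, -3.9, -11.6]
gripper_width: 32.7
```

View pics/w5.png

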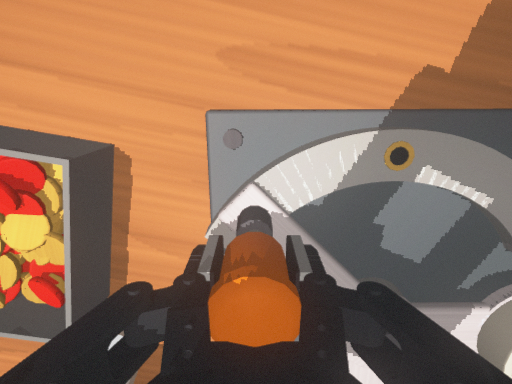

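View pics/d5.png

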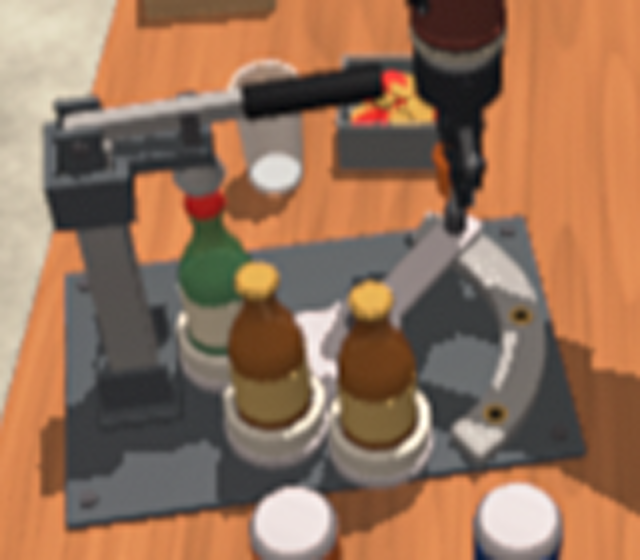

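The knob is over the -y hole (angle moved ≈45.5°), and green now stands under the bell in the side view. I'll lower the plunger in.

```bash
python3 -m jog '[{"hand":0,"delta_pos":[0,0,0.003],"spin":0},{"hand":0,"delta_pos":[0,0,0.006],"spin":0},{"hand":0,"delta_pos":[0,0,0.009],"spin":0},{"hand":0,"delta_pos":[0,0,0.012],"spin":0},{"hand":0,"delta_pos":[0,0,0.015],"spin":0},{"hand":0,"delta_pos":[0,0,0.017],"spin":0},{"hand":0,"delta_pos":[0,0,0.017],"spin":0},{"hand":0,"delta_pos":[0,0,0.017],"spin":0}]'
```

```text
time_s: 7.17
eef_pos: [561.9, -45.3, 87.2]
ee_rot: [-3.14, 0.001, -2.942]
force: [-3.8, -5.6, -7.6]
gripper_width: 32.9
```

Plunger is down to about 2.6 mm above home, so it is inside the hole. I'll release it.

```bash
python3 -m jog '[{"hand":0,"delta_pos":[0,0,0.002],"spin":0},{"hand":0.5,"delta_pos":[0,0,0.002],"spin":0},{"hand":1,"delta_pos":[0,0,0.002],"spin":0},{"hand":1,"delta_pos":[0,0,0.002],"spin":0},{"hand":1,"delta_pos":[0,0,0.002],"spin":0},{"hand":1,"delta_pos":[0,0,0.002],"spin":0},{"hand":1,"delta_pos":[0,0,0.002],"spin":0},{"hand":1,"delta_pos":[0,0,0.002],"spin":0}]'
python3 - <<'E'
from h import *
i=camera_info("wrist");np.savez("w6.npz",**i);cv2.imwrite("pics/w6.png",capture("wrist")[:,:,::-1])
print(bot.get_obs()["eef_pos"],bot.get_obs()["gripper_width"])
E
```

```text
time_s: 7.83
eef_pos: [561.3, -44.2, 84.6]
ee_rot: [-3.141, 0.001, -2.941]
force: [-0.7, -0.4, -0.2]
gripper_width: 85.6
[561.1698309  -44.19888282  84.4416286 ] 85.45314648565197
```

View pics/w6.png

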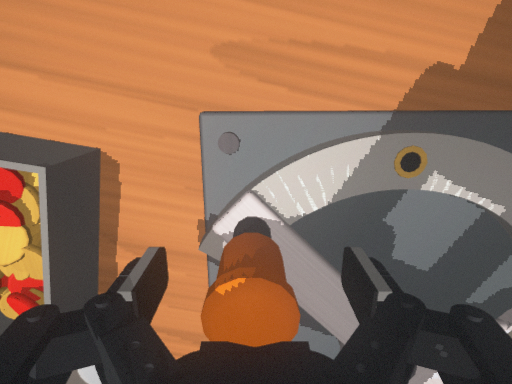

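```bash
python3 - <<'E'
from h import *
for f in ("w3","w6"):
    im=cv2.imread(f"pics/{f}.png");m=cv2.inRange(cv2.cvtColor(im,cv2.COLOR_BGR2HSV),(3,170,60),(18,255,255));m[:225]=0;m[:,:195]=0;m[:,305:]=0
    n,l,st,c=cv2.connectedComponentsWithStats(m);print(f,st[1:][st[1:,4]>300])
E
python3 -m jog '[{"hand":1,"delta_pos":[0,0,-0.020],"spin":0},{"hand":1,"delta_pos":[0,0,-0.060],"spin":0},{"hand":1,"delta_pos":[0,0,-0.100],"spin":0},{"hand":1,"delta_pos":[0,0,-0.140],"spin":0},{"hand":0.5,"delta_pos":[0,0,-0.180],"spin":0},{"hand":0,"delta_pos":[0,0,-0.220],"spin":0},{"hand":0,"delta_pos":[0,0,-0.260],"spin":0},{"hand":0,"delta_pos":[0,0,-0.300],"spin":0}]'
python3 -m jog '[{"hand":0,"delta_pos":[0,0,-0.010],"spin":0},{"hand":0,"delta_pos":[0,0,-0.010],"spin":0},{"hand":0,"delta_pos":[0,0,-0.010],"spin":0},{"hand":0,"delta_pos":[0,0,-0.010],"spin":0},{"hand":0,"delta_pos":[0,0,-0.010],"spin":0},{"hand":0,"delta_pos":[0,0,-0.010],"spin":0},{"hand":0,"delta_pos":[0,0,-0.010],"spin":0},{"hand":0,"delta_pos":[0,0,-0.010],"spin":0}]'
python3 - <<'E'
from h import *
i=camera_info("wrist");np.savez("w7.npz",**i);cv2.imwrite("pics/w7.png",capture("wrist")[:,:,::-1])
for n in("side","scene"): cv2.imwrite(f"pics/{n}7.png",capture(n)[:,:,::-1])
d=cv2.imread("pics/side7.png");cv2.imwrite("pics/d7.png",cv2.resize(d[145:285,150:310],None,fx=4,fy=4,interpolation=cv2.INTER_CUBIC))
E
```

```text
w3 [[ 197  241   99  106 7357]]
w6 [[ 200  238  100  109 7388]]
time_s: 8.55
eef_pos: [560.6, -44.1, 386.4]
ee_rot: [-3.141, 0.0, -2.942]
force: [0.7, 0.4, 0.8]
gripper_width: 38.6
time_s: 9.22
eef_pos: [560.8, -44.2, 393.4]
ee_rot: [3.141, -0.001, -2.942]
force: [-0.2, 0.5, 1.8]
gripper_width: -0.4
```

View pics/w7.png

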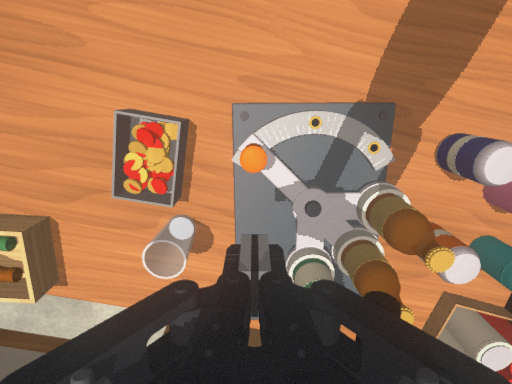

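View pics/d7.png

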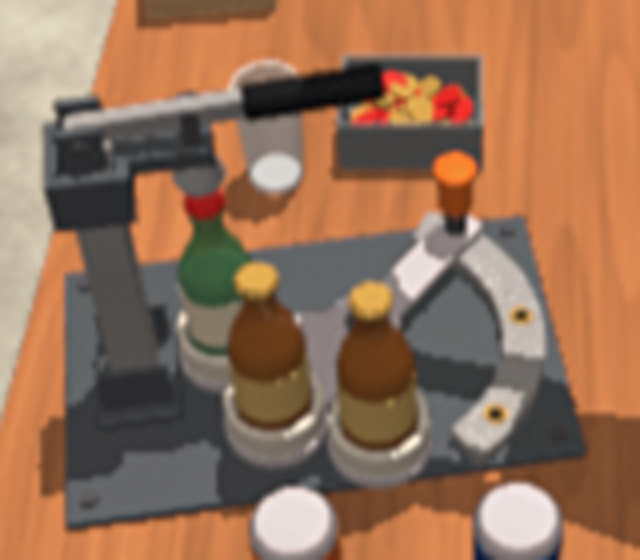

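View pics/scene7.png

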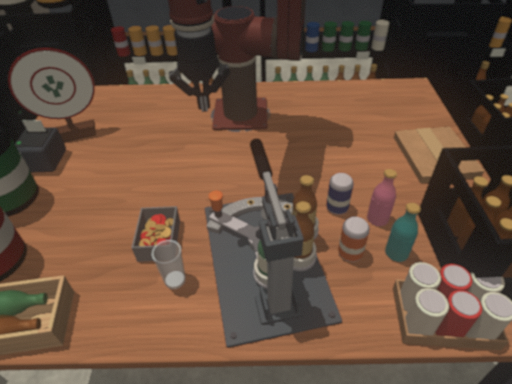

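The plunger is home (the knob profile matches the home one) and the green crown is under the bell in the side view at about (204,203) in the crop. I'll check the index angle from w7 and move over the lever grip, keeping about 40 mm above it.

```bash
python3 - <<'E'
from h import *
i=dict(np.load("w7.npz"))
k=onz(i,254,157,126);p=onz(i,313.5,209,50);print(k,p,np.degrees(np.arctan2(*(k-p)[:2][::-1]))%360)
E
python3 -m jog '[{"hand":0,"delta_pos":[-0.021,0.020,0],"spin":0},{"hand":0,"delta_pos":[-0.042,0.040,0],"spin":0},{"hand":0,"delta_pos":[-0.063,0.060,0],"spin":0},{"hand":0,"delta_pos":[-0.084,0.080,0],"spin":0},{"hand":0,"delta_pos":[-0.104,0.0995,0],"spin":0},{"hand":0,"delta_pos":[-0.104,0.0995,0],"spin":0},{"hand":0,"delta_pos":[-0.104,0.0995,0],"spin":0},{"hand":0,"delta_pos":[-0.104,0.0995,0],"spin":0}]'
python3 - <<'E'
from h import *
i=camera_info("wrist");np.savez("w8.npz",**i);cv2.imwrite("pics/w8.png",capture("wrist")[:,:,::-1])
d=capture("side")[:,:,::-1];cv2.imwrite("pics/d8.png",cv2.resize(d[85:285,150:310],None,fx=3,fy=3,interpolation=cv2.INTER_CUBIC))
E
```

```text
[559.64243353 -44.13924935 126.        ] [641.28670385  74.71451843  50.        ] 235.513642663226
time_s: 10.03
eef_pos: [643.0, 73.7, 394.0]
ee_rot: [-3.141, -0.001, -2.941]
force: [0.2, -0.1, 0.3]
gripper_width: -0.1
```

View pics/w8.png

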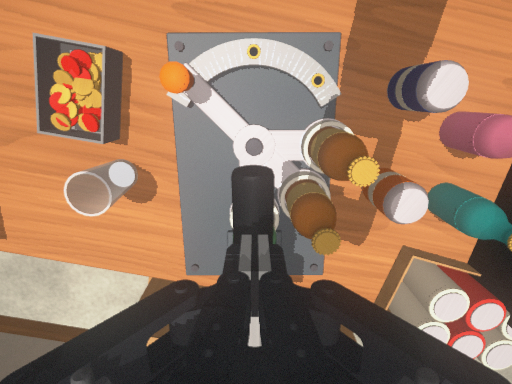

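View pics/d8.png

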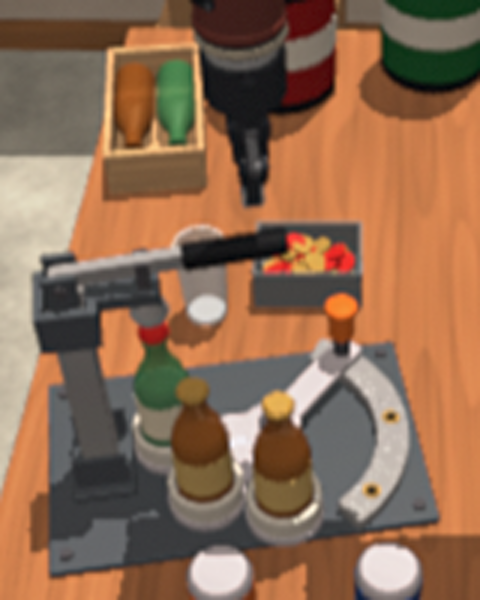

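The lever grip is centred beneath the closed fingertips (columns 233–274, fingers at 254; grip end at row ~168). I'll check the end position and press down in stages, following the lever arc.

```bash
python3 - <<'E'
from h import *
i=dict(np.load("w8.npz"));print(onz(i,254,169,335))
E
python3 -m jog '[{"hand":0,"delta_pos":[0,0,0.010],"spin":0},{"hand":0,"delta_pos":[0,0,0.020],"spin":0},{"hand":0,"delta_pos":[0,0,0.028],"spin":0},{"hand":0,"delta_pos":[0,0,0.035],"spin":0},{"hand":0,"delta_pos":[0,0,0.040],"spin":0},{"hand":0,"delta_pos":[0,0,0.045],"spin":0},{"hand":0,"delta_pos":[0,0,0.050],"spin":0},{"hand":0,"delta_pos":[0,0,0.050],"spin":0}]'
```

```text
[609.80351255  67.47903429 335.        ]
time_s: 10.8
eef_pos: [643.0, 73.8, 343.7]
ee_rot: [-3.141, -0.001, -2.942]
force: [-1.7, -1.4, 4.4]
gripper_width: 0.1
```

Contact made at 4.4 N, which matches the lever's 5 N at the top. Continuing down.

```bash
python3 -m jog '[{"hand":0,"delta_pos":[0,0,0.005],"spin":0},{"hand":0,"delta_pos":[0,0,0.010],"spin":0},{"hand":0,"delta_pos":[-0.001,0,0.016],"spin":0},{"hand":0,"delta_pos":[-0.002,0,0.022],"spin":0},{"hand":0,"delta_pos":[-0.003,0,0.028],"spin":0},{"hand":0,"delta_pos":[-0.004,0,0.034],"spin":0},{"hand":0,"delta_pos":[-0.005,0,0.040],"spin":0},{"hand":0,"delta_pos":[-0.006,0,0.044],"spin":0}]'
```

```text
time_s: 11.47
eef_pos: [648.4, 75.0, 300.6]
ee_rot: [-3.141, -0.001, -2.942]
force: [-7.7, -1.6, 6.6]
gripper_width: -0.4
```

```bash
python3 -m jog '[{"hand":0,"delta_pos":[-0.001,0,0.003],"spin":0},{"hand":0,"delta_pos":[-0.002,0,0.006],"spin":0},{"hand":0,"delta_pos":[-0.003,0,0.009],"spin":0},{"hand":0,"delta_pos":[-0.003,0,0.011],"spin":0},{"hand":0,"delta_pos":[-0.003,0,0.011],"spin":0},{"hand":0,"delta_pos":[-0.003,0,0.011],"spin":0},{"hand":0,"delta_pos":[-0.003,0,0.011],"spin":0},{"hand":0,"delta_pos":[-0.003,0,0.011],"spin":0}]'
python3 - <<'E'
from h import *
cv2.imwrite("pics/w9.png",capture("wrist")[:,:,::-1])
d=capture("side")[:,:,::-1];cv2.imwrite("pics/d9.png",cv2.resize(d[125:285,150:310],None,fx=3.7,fy=3.7,interpolation=cv2.INTER_CUBIC))
E
```

```text
time_s: 12.13
eef_pos: [650.9, 75.5, 290.7]
ee_rot: [-3.141, -0.002, -2.942]
force: [-10.6, -1.0, 9.0]
gripper_width: 0.2
```

View pics/d9.png

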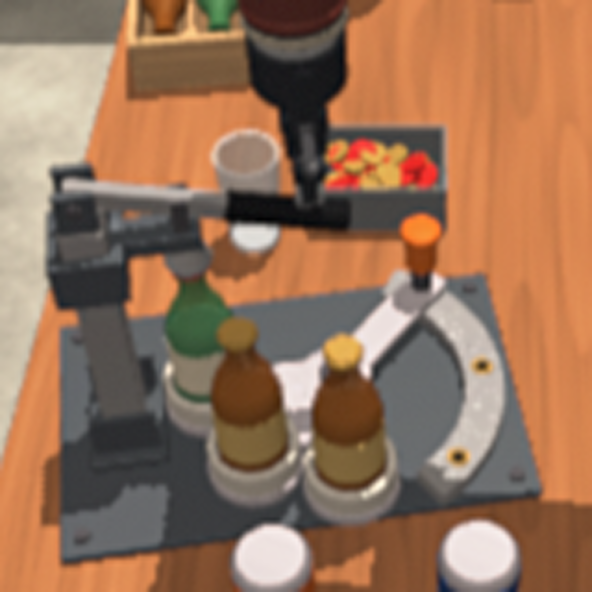

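```bash
python3 -m jog '[{"hand":0,"delta_pos":[0,0,0.001],"spin":0},{"hand":0,"delta_pos":[0,0,0.002],"spin":0},{"hand":0,"delta_pos":[0,0,0.003],"spin":0},{"hand":0,"delta_pos":[0,0,0.004],"spin":0},{"hand":0,"delta_pos":[0,0,0.005],"spin":0},{"hand":0,"delta_pos":[0,0,0.005],"spin":0},{"hand":0,"delta_pos":[0,0,0.005],"spin":0},{"hand":0,"delta_pos":[0,0,0.005],"spin":0}]'
```

```text
time_s: 12.9
eef_pos: [651.4, 75.6, 288.1]
ee_rot: [-3.141, 0.001, -2.941]
force: [-11.7, -1.9, 16.4]
gripper_width: -0.1
```

```bash
python3 -m jog '[{"hand":0,"delta_pos":[0,0,0.001],"spin":0},{"hand":0,"delta_pos":[0,0,0.002],"spin":0},{"hand":0,"delta_pos":[0,0,0.003],"spin":0},{"hand":0,"delta_pos":[0,0,0.004],"spin":0},{"hand":0,"delta_pos":[0,0,0.004],"spin":0},{"hand":0,"delta_pos":[0,0,0.004],"spin":0},{"hand":0,"delta_pos":[0,0,0.004],"spin":0},{"hand":0,"delta_pos":[0,0,0.004],"spin":0}]'
python3 - <<'E'
from h import *
i=camera_info("wrist");np.savez("w10.npz",**i);cv2.imwrite("pics/w10.png",capture("wrist")[:,:,::-1])
d=capture("side")[:,:,::-1];cv2.imwrite("pics/side10.png",d);cv2.imwrite("pics/d10.png",cv2.resize(d[165:245,150:270],None,fx=6,fy=6,interpolation=cv2.INTER_CUBIC))
E
```

```text
time_s: 13.57
eef_pos: [651.6, 75.5, 287.4]
ee_rot: [-3.14, 0.003, -2.941]
force: [-18.1, -2.1, 28.0]
gripper_width: -0.1
```

View pics/d10.png

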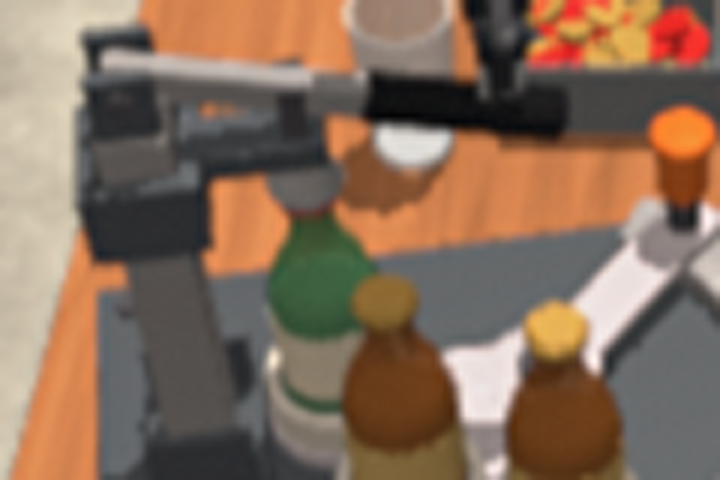

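View pics/w10.png

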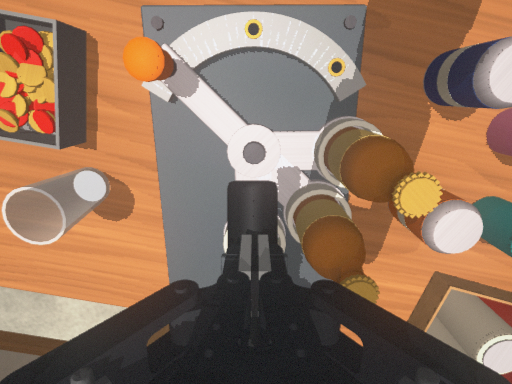

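Only 0.7 mm of travel for 12 N more force, so the lever is on its lower stop. Now I'll let it back up under control.

```bash
python3 -m jog '[{"hand":0,"delta_pos":[0.002,0,-0.009],"spin":0},{"hand":0,"delta_pos":[0.004,0,-0.018],"spin":0},{"hand":0,"delta_pos":[0.006,0,-0.028],"spin":0},{"hand":0,"delta_pos":[0.007,0,-0.038],"spin":0},{"hand":0,"delta_pos":[0.008,0,-0.048],"spin":0},{"hand":0,"delta_pos":[0.009,0,-0.060],"spin":0},{"hand":0,"delta_pos":[0.009,0,-0.080],"spin":0},{"hand":0,"delta_pos":[0.009,0,-0.110],"spin":0}]'
python3 -m jog '[{"hand":0,"delta_pos":[0.020,0,-0.010],"spin":0},{"hand":0,"delta_pos":[0.050,0,-0.010],"spin":0},{"hand":0,"delta_pos":[0.080,0,-0.010],"spin":0},{"hand":0,"delta_pos":[0.110,0,-0.010],"spin":0},{"hand":0,"delta_pos":[0.130,0,-0.010],"spin":0},{"hand":0,"delta_pos":[0.140,0,-0.010],"spin":0},{"hand":0,"delta_pos":[0.140,0,-0.010],"spin":0},{"hand":0,"delta_pos":[0.140,0,-0.010],"spin":0}]'
python3 - <<'E'
from h import *
i=camera_info("wrist");np.savez("w11.npz",**i);cv2.imwrite("pics/w11.png",capture("wrist")[:,:,::-1])
d=capture("side")[:,:,::-1];cv2.imwrite("pics/side11.png",d);cv2.imwrite("pics/d11.png",cv2.resize(d[155:275,150:300],None,fx=5,fy=5,interpolation=cv2.INTER_CUBIC))
print(onz(i,254,169,335))
E
```

```text
time_s: 14.33
eef_pos: [642.1, 74.0, 388.0]
ee_rot: [3.14, -0.006, -2.941]
force: [0.9, 0.8, 0.5]
gripper_width: 0.0
time_s: 15.0
eef_pos: [506.3, 46.1, 400.5]
ee_rot: [-3.142, 0.001, -2.942]
force: [-0.3, -0.1, 0.5]
gripper_width: -0.2
[474.65512945  40.26868158 335.        ]
```

View pics/d11.png

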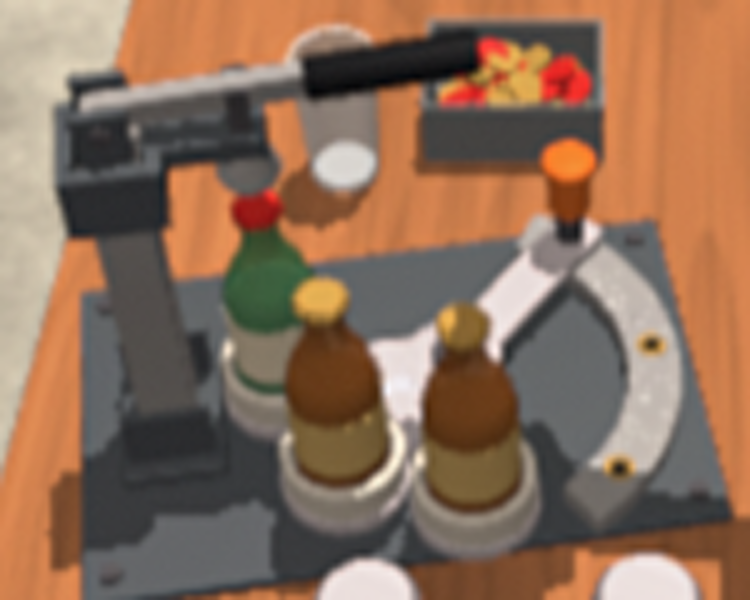

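View pics/w11.png

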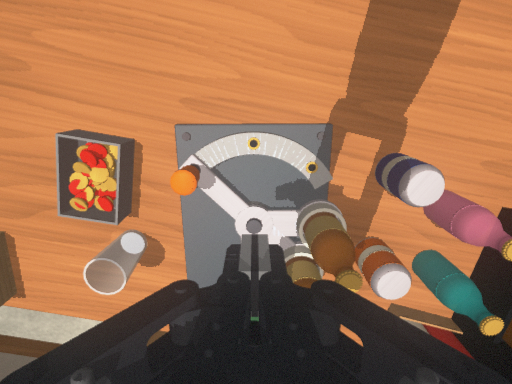

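The lever is back up and everything stands in place. I'll compare crown and knob pixels before and after the press.

Run:
```python
from h import *
D=camera_info("side")
a,b=[cv2.imread(f"pics/side{k}.png") for k in (7,11)]
for im in (a,b):
    h=cv2.cvtColor(im,cv2.COLOR_BGR2HSV)
    for lo,hi,(x0,y0,x1,y1) in [((0,150,60),(8,255,255),(192,188,212,205)),((4,170,60),(16,255,255),(255,178,275,202))]:
        m=cv2.inRange(h,lo,hi)[y0:y1,x0:x1].astype(float);w=m>0;ys,xs=np.nonzero(w);print(w.sum(),xs.mean()+x0,ys.mean()+y0,ys.min()+y0,ys.max()+y0,end=" | ")
    print()
p=np.array([638+115*.979,73+115*.204])
for z in (228,222.5):print(proj(D,[*p,z]))
df=cv2.absdiff(a,b).max(2);df=df[145:290,150:310];ys,xs=np.nonzero(df>40);print(len(xs), np.c_[xs+150,ys+145][:40].tolist())
cv2.imwrite("pics/ab.png",np.hstack([cv2.resize(i[165:215,180:230],None,fx=7,fy=7,interpolation=cv2.INTER_NEAREST) for i in (a,b)]))
```

```text
59 201.03389830508473 195.864406779661 192 199 | 144 263.1736111111111 190.13194444444446 183 198 | 
68 200.89705882352942 196.64705882352942 193 200 | 143 263.1888111888112 190.1818181818182 183 198 | 
[200.86498868 194.42123672]
[201.06761245 195.62675215]
1809 [[279, 145], [280, 145], [281, 145], [282, 145], [283, 145], [284, 145], [285, 145], [286, 145], [279, 146], [280, 146], [281, 146], [282, 146], [283, 146], [284, 146], [285, 146], [281, 147], [203, 193], [204, 193], [196, 194], [203, 194], [204, 194], [205, 194], [204, 195], [205, 195], [204, 199], [199, 200], [200, 200], [203, 200], [247, 213], [248, 213], [246, 214], [247, 214], [248, 214], [249, 214], [241, 215], [242, 215], [243, 215], [246, 215], [247, 215], [248, 215]]
```

View pics/ab.png

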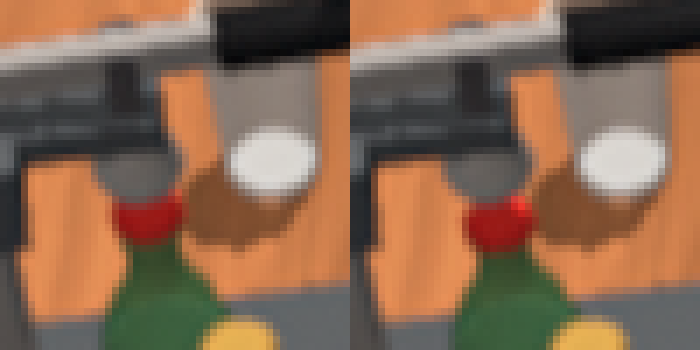

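The crown's edges moved down 1 px (expected 1.2 px for 5.5 mm). The knob and lever match their home and up pictures, so I'm handing in.

```bash
python3 -c "
from rig import bot
print(bot.get_obs()['force'],bot.get_obs()['time_s']);print(bot.sign_off())"
```

```text
[-0.4879015  -0.66026228  0.77793794] 15.1
the job is handed in; nothing more can be done
None
```

I carried out the whole sequence and handed the job in at 15.1 s; the hand-in gives no verdict. I lifted the orange plunger about 18 mm, swung the table about +45° to the -y hole and released the plunger. I then pressed the black lever onto its lower stop with closed fingers, let it spring back and drew the arm clear.

- **Plunger and table:** The knob looks the same size as it did at home. The green crown sits under the bell in the side view. The knob's bearing was 235.5° from the wrist view, about 1° short of the 236.8° expected, which I put down to pixel error.
- **Lever:** At the lower stop the force rose 12 N for only 0.7 mm of travel. Afterwards the lever looks the same as before the press.
- **Crown:** It dropped about 0.8–1 px in the side view, where a full 5.5 mm press should give 1.2 px. That agrees with the lever reaching its stop, but a pixel is too coarse to prove 4 mm by itself.
- **Surroundings:** All three bottles stand upright in the last side view. The cans, tumbler and tub looked unmoved, and the wrist force was near zero with the arm clear.
- **Cameras:** The two fixed cameras disagreed by about 10 mm, so I worked from the wrist camera. Its points agreed with the given dimensions to about 3 mm, apart from the plate's front edge, which came out 265 mm instead of 270.

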